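Brush into the pail, safety cap off the sanitiser jug

ROBOT

A 6-joint arm with a two-finger parallel gripper is mounted at the origin on the work surface. World frame = base frame: x ahead of the robot, y to its left, z up, the work surface at z = 0. Lengths are in m, angles in rad, forces in N, time in s.
With the tool pointing down it reaches from about 0.35 to 0.775 m from the base axis. Payload 5.5 kg.
Tool frame: the origin (TCP) lies midway between the tips of the shut fingers; the grasp point (between the pads) lies 19 mm behind it; z points along the fingers, y is the line along which they close (so a half turn about z gives the same grasp; the last joint's range is limited). The gripper opens to 85 mm and grips with 20 to 120 N. Pads are 22 mm wide; open, the fingers measure 114 mm over their backs; the gripper's body (76 mm by 85 mm) begins 54 mm behind the grasp point. The pads swing forward as they close: fully open they stand 13 mm farther back than shut.
Start: joints at [1.197, 0.313, 0.046, 1.304, 0, 1.431], TCP at [0.133, 0.559, 0.231] pointing down, gripper open.
Joint ranges: [-2.76, 2.76], [-0.86, 1.69], [-1.03, 1.26], [-2.2, 2.34], [-1.47, 1.5], [-3.14, 3.14]. Speed limits (rad/s): [2.57, 2.57, 3.14, 3.14, 3.14, 3.14].

INTERFACE

Orientations are given as a unit quaternion [w, x, y, z].
In Python, from workcell import telemetry, imaging, env gives the robot as it stands. The module is installed in compiled form; this text tells all that it offers.
- The arm moves only by the tool step_arm, never from a script. Its argument "moves" is a list of rows, each a list of 3 entries, a list of its own where there are three numbers: the shift along the tool's x, y, z in mm, then the turn, a rotation vector about the tool's x, y, z in rad, then the finger opening in mm, from 0 to 85.4. A call has 1 to 8 rows; each row is the pose to reach, as a shift and turn from the pose commanded when the call began, along the tool's axes at that moment; what a row does not reach only later rows make up. A row lasts 1/12 s, in which the tool goes at most 41.7 mm and 7.16 degrees, less where a joint would pass 70% of its speed; a pose out of reach is approached as far as the arm can. A call with a gripper value outside its range is refused whole. The fingers move at their own pace and stop on an object; "grip_force" is the grip in N (left out, the last holds). Time passes only in rows, so rows that repeat a pose let the fingers close. It gives the time, the measured TCP pose, the force, the opening and the grip force at its end, in the units of the state.
- telemetry.get_state(): the state, without advancing time (a new reading comes with each control period).
- imaging.read_camera(name): name is "side" or "top"; returns the picture (480x640x3 uint8, red, green, blue); there is no depth.
- imaging.camera_params(name): a dict with "camera_matrix" (3x3 intrinsics, pixels), "pose" (4x4, takes a point from camera to world coordinates). Camera axes: x right, y up, looking along -z (the intrinsics and any distortion apply to the point x, -y, -z); pixel columns grow to the right and rows downward; lengths in m; the calibration is good to about 2 mm. A picture is of the moment at which its call begins. camera_params takes no time and is no camera call.
- env.hand_in(): hands the job in; it is judged then, once.
The state is a dict: "clock": time; "joint_pos": joint angles; "qvel": joint speeds; "tau": joint torques, N m; "tcp_pos": TCP position; "orientation": TCP orientation; "wrist_force": force on the tool from outside, world axes, zero at the start; "ft_torque": the same for the moment, N m; "finger_gap": finger opening in m; "grip_force": force on a finger pad.
Only numpy, scipy, OpenCV 4.12 (cv2) and the standard library are available. Lean on these libraries where they do the work, as an engineer would, in place of code of your own. Each camera call takes 0.05 s, during which the arm holds its last target. There are 200 camera calls.

TASK

Get the wash-up ready at the fruit packing table: pull the dish brush out of its steel holder and stand it head down in the empty pail, lowering it onto the bottom before you let go. Then open the sanitiser jug: press its push-and-turn safety cap down, twist it anticlockwise while it is pressed, and lift it off. Finish still holding the cap level in the gripper, straight above the jug's mouth and 5 to 10 cm clear of it; jug, pail and holder stay standing where they are and nothing else on the table is disturbed.

Things in the scene. Friction and masses are not known exactly. Their poses are not given: they have to be found in the camera images.
- brush: Dish brush, 226 mm long, 90 to 140 g, standing head down in the holder at the start. Origin: centre of the flat bristle face at its lower end; z runs up the handle. Round bristle head 44 to 52 mm across from z = 0 to 40 mm, thin neck, then a straight round white handle 20 mm across from z = 135 to 220 mm. The bristles are stiff and the brush can stand on them by itself.
- brush_grip (a point): Point on the brush's axis, in the middle of the part of the handle to grip, 185 mm above the bristle face.
- holder: Plain steel cup that holds the brush: 80 mm outside on a 96 mm foot plate, 74 mm inside, 105 mm high, inner floor 5 mm up, 600 g, loose on the table. Origin: centre of its underside.
- pail: Empty round steel pail, 160 mm across at the rim, 132 mm at the foot, 105 mm high, wall 3 mm, 700 g, loose on the table; a thin wire bail hangs down its side. Origin: centre of its underside.
- pail_in (a point): Centre of the pail's inner floor, 5 mm above its underside; the rim is 100 mm above it. z up.
- jug: White rectangular jug of sanitiser, 1 to 2 kg, loose on the table. Origin: at the level of its underside, straight below the neck (the neck is not in the middle). The body reaches from x = -45 to +93 mm and y = -44 to +44 mm, 98 mm high; at the neck's end the shoulder rises to 150 mm; a moulded handle behind the neck (+x) is 142 mm high. The neck, 31 mm across, rises from 150 to 181 mm.
- jug_mouth (a point): Centre of the jug's open rim, 181 mm above its underside, on the neck's axis. Axes as the jug's, z up.
- cap: Grey ribbed push-and-turn cap, round, 48 mm across, 30 mm high, 40 g; can be gripped at any yaw. Origin: centre of its lower edge; z up. Seated at the start: lower edge 164 mm and top 194 mm above the jug's underside, 14 mm above the shoulder, its x along the jug's x. Two inner lugs lock it: until it is pressed down it turns only some 3 degrees either way and lifts less than 1 mm.
- cap_grip (a point): Middle of the cap, on its axis 15 mm above the lower edge. The cap turns anticlockwise seen from above (positive about z) only while pressed down more than 4 mm; once it has turned 60 to 140 degrees from its seated yaw it lifts straight off, so aim for about 80 degrees. Clockwise is blocked.
- spring_disc (a joint): Sprung sealing disc inside the cap: how far the jug's rim pushes it in, 0 (free) to 0.006 m (cap pressed fully down, then a hard stop). The spring pushes back with 3 N at first, 7 N at 4 mm and 9 N fully down.
- fruit_tray: Bystander, leave alone: black fruit tray with three yellow fruit pieces, 130 x 210 x 28 mm, pieces up to 60 mm high. Origin: underside, middle.
- husk: Bystander, leave alone: spiky half husk, dome 140 mm across (165 mm over the spikes), 85 mm high with its stalk. Origin: underside, middle.
- mango: Bystander, leave alone: single green mango, about 100 x 64 x 64 mm. Origin: underside, middle.
- sprayer: Bystander, leave alone: trigger spray bottle, 58 mm across, 176 mm high; the only other cleaner bottle, no safety cap. Origin: underside, middle.
- knife: Bystander, leave alone: knife with black handle, 260 x 30 x 18 mm, lying flat. Origin: underside, middle.
- labeller: Bystander, leave alone: hand-held price labeller, 150 x 35 x 80 mm, lying. Origin: underside, middle.
- glove_box: Bystander, leave alone: white carton of gloves, 110 x 190 x 72 mm. Origin: underside, middle.
Not all that is in view belongs to the job. Leave any red look-alike of the brush alone.

How it is judged:
By the outcome, as a careful person would: the job done as asked, in the order asked, and still so for the second after the job is handed in, while the arm keeps its last pose, push and grip.
It also fails if it takes over 58 s, if anything falls off the work surface, if the arm or the gripper's body presses on something with over 40 N, if the wrist force passes 120 N, or if a joint passes its speed limit or range.

## Working session

There is one attempt and no reset: what is moved stays moved. The work goes in short steps, Python scripts to look and compute and a tool call to move; the robot and the scene stay as the last step left them, time stands still between calls to the robot, and variables do not carry over. Pictures are saved under pics/ and viewed, at most 10 in all, crops included, and the job is handed in when it is done.

Besides the shell and the picture viewer there is one more tool, called after "Emit:" as name(argument=value, ...) on one line, values as JSON. step_arm: Moves the arm, as the interface text tells. Its arguments: {"type":"object","properties":{"moves":{"type":"array"},"grip_force":{"type":"number"}},"required":["moves"]}

```bash
mkdir -p pics; python3 - <<'E'
from workcell import telemetry, imaging, env
import cv2,numpy as np
for n in("side","top"):
    im=imaging.read_camera(n); cv2.imwrite(f"pics/{n}0.png",im[:,:,::-1])
    p=imaging.camera_params(n); print(n,{k:np.round(v,3).tolist() if not isinstance(v,str) else v for k,v in p.items()})
s=telemetry.get_state(); print(s)
E
```

```text
side {'camera_matrix': [[562.766, 0.0, 313.738], [0.0, 562.766, 224.813], [0.0, 0.0, 1.0]], 'pose': [[0.97, 0.186, -0.157, 0.348], [-0.243, 0.76, -0.603, -0.756], [0.007, 0.623, 0.782, 1.115], [0.0, 0.0, 0.0, 1.0]]}
top {'camera_matrix': [[621.394, 0.0, 321.563], [0.0, 621.394, 238.595], [0.0, 0.0, 1.0]], 'pose': [[0.005, 0.997, -0.078, 0.461], [-1.0, 0.004, -0.006, -0.011], [-0.006, 0.078, 0.997, 1.46], [0.0, 0.0, 0.0, 1.0]]}
{'clock': 0.1, 'joint_pos': array([ 1.19741021e+00,  3.13962496e-01,  4.50728945e-02,  1.30360826e+00,
       -6.31469155e-06,  1.43122083e+00]), 'qvel': array([ 0.00176058, -0.00163425,  0.00123666,  0.00120992,  0.00051552,
        0.00074351]), 'tau': array([ 1.92934822e-03, -4.81727314e+01,  2.99242580e+01,  1.27888739e-02,
       -1.47670089e-04, -8.74987421e-06]), 'tcp_pos': array([0.1330444 , 0.5589145 , 0.23046883]), 'orientation': array([-2.12766919e-04,  1.16639156e-01,  9.93173995e-01, -8.23738518e-04]), 'wrist_force': array([ 0.49305812,  0.14080907, -0.25116504]), 'ft_torque': array([-0.03065889, -0.05565494,  0.00688786]), 'grip_force': 0.0, 'finger_gap': 0.08537781382798758}
```

View pics/side0.png

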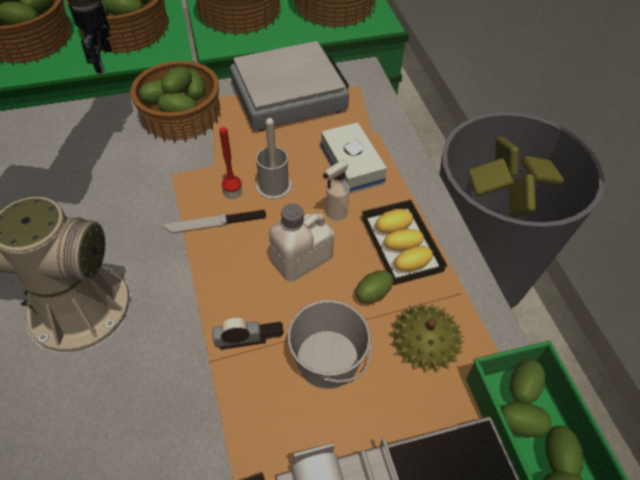

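View pics/top0.png

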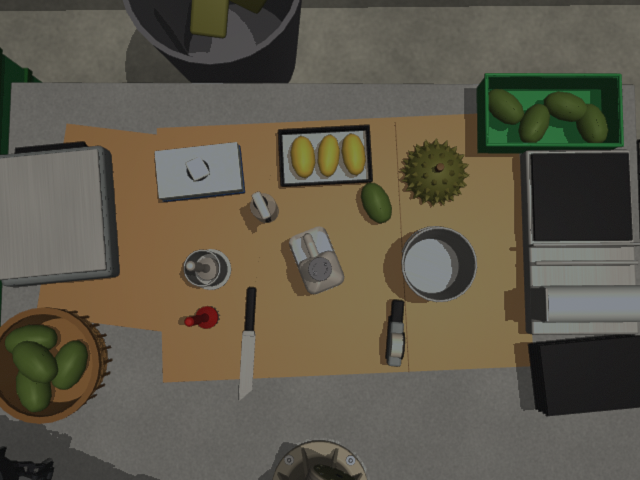

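The side view shows the white brush in its steel cup, with the handle top at about (270,122) and the cup at (273,172). The jug cap is at (292,215) and the pail at (329,343). In the top view the brush top is at (190,266), the cup at (207,269), the cap at (320,268) and the pail at (438,264).

Things that could be mistaken for the brush or the jug:
- **Red brush:** side (225,130), top (190,322). Not wanted.
- **White brush in the steel cup:** side (270,122). This is the target.
- **Sprayer:** side (338,190). Not the jug.
- **White jug with grey cap:** side (292,215). This is the target.

Next is one close crop to check the choice.

```bash
cat > h.py <<'E'
import numpy as np,cv2
from workcell import imaging
P={n:imaging.camera_params(n) for n in("side","top")}
def ray(n,u,v):
    K=np.array(P[n]["camera_matrix"]);T=np.array(P[n]["pose"])
    d=np.linalg.inv(K)@[u,v,1]; d=T[:3,:3]@(d*[1,-1,-1]); return T[:3,3],d/np.linalg.norm(d)
def onz(n,u,v,z):
    o,d=ray(n,u,v); return o+d*(z-o[2])/d[2]
def tri(a,b):
    o1,d1=ray("side",*a);o2,d2=ray("top",*b)
    t=np.linalg.lstsq(np.c_[d1,-d2],o2-o1,rcond=None)[0]
    p,q=o1+t[0]*d1,o2+t[1]*d2; return (p+q)/2,np.linalg.norm(p-q)
def proj(n,p):
    K=np.array(P[n]["camera_matrix"]);T=np.array(P[n]["pose"])
    c=(T[:3,:3].T@(np.array(p)-T[:3,3]))*[1,-1,-1]; c=K@c; return c[:2]/c[2]
E
python3 - <<'E'
import cv2,numpy as np
s=cv2.imread("pics/side0.png");t=cv2.imread("pics/top0.png")
f=lambda i,x,y,w,h,k:cv2.resize(i[y:y+h,x:x+w],None,fx=k,fy=k,interpolation=cv2.INTER_NEAREST)
a=f(s,240,100,100,200,3)      # 300x600
b=f(t,170,220,100,75,4); c=f(t,280,220,75,75,4)  #400x300
c=cv2.copyMakeBorder(c,0,0,0,100,0)
cv2.imwrite("pics/c1.png",np.hstack([a,np.vstack([b,c])]))
E
```

```text
(no output)
```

View pics/c1.png

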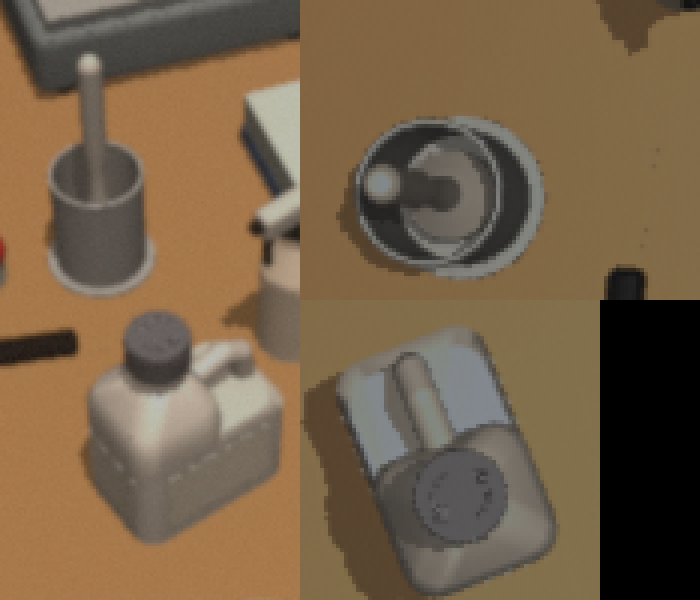

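```bash
python3 - <<'E'
from h import *
np.set_printoptions(precision=4,suppress=True)
b,e=tri((269.7,121),(190.3,266)); print("brush tip",b,e)
# handle axis low visible, holder rim & foot ellipses (top view by white/edge px measured)
print("holder rim",onz("top",170+(427-300)/4,220+192/4,.105),"foot",onz("top",170+(472-300)/4,220+197/4,.004))
print("cap",tri((292.3,210.7),(320,268.8)),"top z.194",onz("top",320,268.8,.194),onz("side",292.3,210.7,.194))
p=onz("top",320,268.8,.142);q=onz("top",306.8,235,.142);print("jug yaw",np.degrees(np.arctan2(*(q-p)[1::-1])))
im=cv2.imread("pics/top0.png");hsv=cv2.cvtColor(im,cv2.COLOR_BGR2HSV)
m=(hsv[...,1]<70).astype(np.uint8);m[:, :385]=0;m[:, 490:]=0;m[:200]=0;m[302:]=0
c=max(cv2.findContours(cv2.morphologyEx(m,2,np.ones((3,3))),0,1)[0],key=cv2.contourArea)
print("pail outline",cv2.fitEllipse(c),cv2.boundingRect(c))
w=((hsv[...,2]>130)&(m>0)).astype(np.uint8);w=cv2.erode(w,np.ones((3,3)))
c=max(cv2.findContours(w,0,1)[0],key=cv2.contourArea);e2=cv2.fitEllipse(c);print("floor",e2)
(u,v),ax,_=cv2.fitEllipse(max(cv2.findContours(m,0,1)[0],key=cv2.contourArea))
r=onz("top",u,v,.105);print("rim",r,"diam",np.linalg.norm(onz("top",u+ax[0]/2,v,.105)-r)*2, np.linalg.norm(onz("top",u+ax[1]/2,v,.105)-r)*2)
print("floor",onz("top",*e2[0],.005))
print("handle axis pts: expected side px for vertical brush", proj("side",[b[0],b[1],.15]),proj("side",[b[0],b[1],.22]))
for z in(.11,.13,.15,.17): print(z,)
# side handle midline per row
s=cv2.imread("pics/side0.png").astype(int)
for v in(126,135,145,155,160): 
    row=s[v,255:285]; sat=(row.max(1)-row.min(1)); k=np.where(sat<42)[0]+255; print(v,k.min() if len(k) else 0,k.max() if len(k) else 0)
E
```

```text
brush tip [0.501  0.2581 0.2258] 0.0008204165393301224
holder rim [0.5011 0.2593 0.105 ] foot [0.5013 0.2529 0.004 ]
cap (array([0.4972, 0.0006, 0.1954]), np.float64(0.0013580959509009343)) top z.194 [0.4979 0.0005 0.194 ] [0.4968 0.0018 0.194 ]
jug yaw 21.632896405510586
pail outline ((438.4194030761719, 263.435791015625), (73.87220764160156, 77.19145202636719), 135.22882080078125) (401, 226, 76, 76)
floor ((428.2922668457031, 265.8226013183594), (42.62199783325195, 50.15260314941406), 166.65066528320312)
rim [ 0.5134 -0.2566  0.105 ] diam 0.1606380047499313 0.1678530934844033
floor [ 0.5116 -0.251   0.005 ]
handle axis pts: expected side px for vertical brush [271.5305 144.5268] [270.0055 122.8637]
0.11
0.13
0.15
0.17
126 255 275
135 267 273
145 268 274
155 257 284
160 256 284
```

The crop confirms the white handle in the steel cup and the grey ribbed cap. Brush tip at (0.501, 0.258, 0.226), upright; cap at (0.497, 0.001, top 0.195 against 0.194 given); pail rim at (0.513, -0.257), diameter 0.16. These fit the sizes given, so I'm approaching.

Emit:
step_arm(moves=[[[-30,-15,-20],[0,0,0],85],[[-65,-31,-35],[0,0,0],85],[[-101,-49,-50],[0,0,0],85],[[-137,-66,-60],[0,0,0],85],[[-173,-84,-70],[0,0,0],85],[[-210,-102,-70],[0,0,0],85],[[-247,-120,-70],[0,0,0],85],[[-284,-138,-70],[0,0,0],85]])

```text
clock: 0.77
tcp_pos: [0.3787, 0.3578, 0.3014]
orientation: [0.0, 0.117, 0.993, 0.0]
wrist_force: [0.3, 0.1, 0.4]
finger_gap: 0.0853
grip_force: 0.0
```

Emit:
step_arm(moves=[[[-36,-17,0],[0,0,0],85],[[-70,-34,0],[0,0,0],85],[[-100,-50,0],[0,0,0],85],[[-125,-61,0],[0,0,0],85],[[-138,-67,0],[0,0,0],85],[[-144,-70,0],[0,0,0],85],[[-144,-70,0],[0,0,0],85],[[-144,-70,0],[0,0,0],85]])

```text
clock: 1.43
tcp_pos: [0.5006, 0.2584, 0.3011]
orientation: [-0.001, 0.116, 0.993, 0.0]
wrist_force: [-0.2, 0.4, 1.0]
finger_gap: 0.0847
grip_force: 0.0
```

Emit:
step_arm(moves=[[[0,0,25],[0,0,0],85],[[0,0,50],[0,0,0],85],[[0,0,75],[0,0,0],85],[[0,0,97],[0,0,0],85],[[0,0,115],[0,0,0],85],[[0,0,126],[0,0,0],70],[[0,0,129],[0,0,0],50],[[0,0,129],[0,0,0],40]], grip_force=40)

```text
clock: 2.1
tcp_pos: [0.4996, 0.2589, 0.1717]
orientation: [-0.001, 0.116, 0.993, -0.0]
wrist_force: [-0.8, 0.4, -0.8]
finger_gap: 0.0509
grip_force: 0.0
```

```bash
python3 - <<'E'
import cv2,numpy as np
from workcell import imaging
s=imaging.read_camera("side")[:,:,::-1];t=imaging.read_camera("top")[:,:,::-1]
a=cv2.resize(s[60:210,200:340],None,fx=3,fy=3);b=cv2.resize(t[200:350,140:260],None,fx=3,fy=3)
cv2.imwrite("pics/c2.png",np.hstack([a,b]))
E
```

```text
(no output)
```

View pics/c2.png

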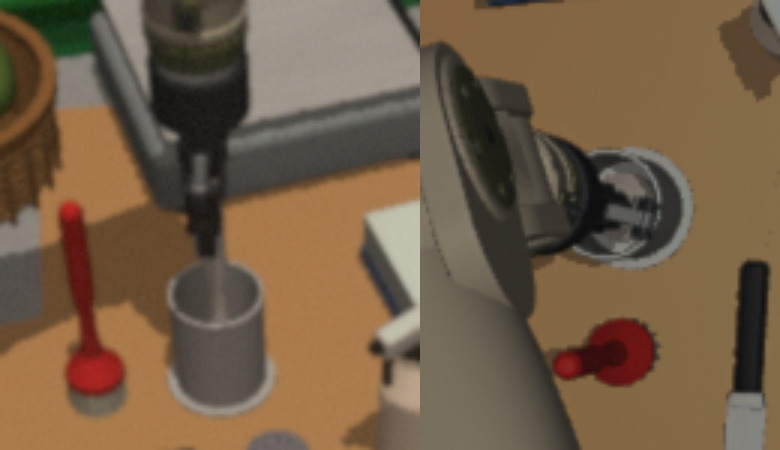

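The crops show the handle between the fingers, at about side (271,150), with the red brush clear at (225,150). I'm closing on it.

Emit:
step_arm(moves=[[[0,0,0],[0,0,0],25],[[0,0,0],[0,0,0],15],[[0,0,0],[0,0,0],10],[[0,0,0],[0,0,0],10],[[0,0,0],[0,0,0],10],[[0,0,0],[0,0,0],10]], grip_force=50)

```text
clock: 2.7
tcp_pos: [0.5022, 0.2582, 0.1737]
orientation: [0.001, 0.117, 0.993, 0.001]
wrist_force: [-1.0, 0.0, 7.0]
finger_gap: 0.019
grip_force: 49.4
```

Emit:
step_arm(moves=[[[0,0,-12],[0,0,0],10],[[0,0,-30],[0,0,0],10],[[0,0,-55],[0,0,0],10],[[0,0,-80],[0,0,0],10],[[0,0,-110],[0,0,0],10],[[0,0,-140],[0,0,0],10],[[0,0,-165],[0,0,0],10],[[0,0,-180],[0,0,0],10]])

```text
clock: 3.37
tcp_pos: [0.5019, 0.2579, 0.3554]
orientation: [0.002, 0.117, 0.993, 0.001]
wrist_force: [0.6, -0.1, -0.4]
finger_gap: 0.019
grip_force: 49.1
```

Emit:
step_arm(moves=[[[0,0,-15],[0,0,0],10],[[0,0,-35],[0,0,0],10],[[0,0,-55],[0,0,0],10],[[0,0,-65],[0,0,0],10],[[0,0,-70],[0,0,0],10],[[0,0,-70],[0,0,0],10],[[0,0,-70],[0,0,0],10]])

```text
clock: 3.95
tcp_pos: [0.5015, 0.2578, 0.4216]
orientation: [-0.0, 0.117, 0.993, -0.0]
wrist_force: [-0.0, -0.0, -0.9]
finger_gap: 0.0188
grip_force: 49.1
```

```bash
python3 - <<'E'
import cv2,numpy as np
from workcell import imaging
s=imaging.read_camera("side")[:,:,::-1]
cv2.imwrite("pics/c3.png",cv2.resize(s[0:240,150:400],None,fx=2.4,fy=2.4))
E
```

```text
(no output)
```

View pics/c3.png

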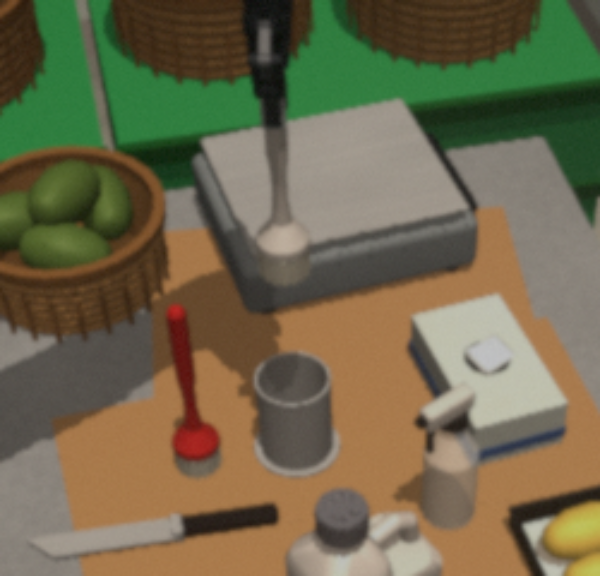

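The brush is out and hanging upright, with its head at about side (269,110) and the cup still standing. Carrying it over to the pail at this height.

Emit:
step_arm(moves=[[[-4,-16,0],[0,0,0],10],[[-12,-46,0],[0,0,0],10],[[-20,-78,0],[0,0,0],10],[[-29,-112,0],[0,0,0],10],[[-38,-146,0],[0,0,0],10],[[-47,-180,0],[0,0,0],10],[[-56,-214,0],[0,0,0],10],[[-65,-248,0],[0,0,0],10]])

```text
clock: 4.67
tcp_pos: [0.5064, 0.0, 0.4212]
orientation: [-0.001, 0.117, 0.993, 0.0]
wrist_force: [1.0, 0.1, -0.8]
finger_gap: 0.0187
grip_force: 49.1
```

Emit:
step_arm(moves=[[[-9,-34,0],[0,0,0],10],[[-18,-68,0],[0,0,0],10],[[-27,-102,0],[0,0,0],10],[[-36,-136,0],[0,0,0],10],[[-45,-170,0],[0,0,0],10],[[-53,-203,0],[0,0,0],10],[[-60,-230,0],[0,0,0],10],[[-64,-244,0],[0,0,0],10]])

```text
clock: 5.33
tcp_pos: [0.5123, -0.2538, 0.4202]
orientation: [-0.001, 0.118, 0.993, 0.0]
wrist_force: [-0.1, 1.3, -1.6]
finger_gap: 0.0189
grip_force: 49.2
```

Emit:
step_arm(moves=[[[-1,-5,0],[0,0,0],10],[[-1,-5,0],[0,0,0],10],[[-1,-5,0],[0,0,0],10],[[-1,-5,0],[0,0,0],10]])

```text
clock: 5.67
tcp_pos: [0.5128, -0.2541, 0.4226]
orientation: [0.0, 0.116, 0.993, 0.0]
wrist_force: [0.6, 0.2, -1.3]
finger_gap: 0.0189
grip_force: 49.2
```

```bash
python3 - <<'E'
import cv2,numpy as np
from workcell import imaging
s=imaging.read_camera("side")[:,:,::-1]
cv2.imwrite("pics/side3.png",s)
cv2.imwrite("pics/c4.png",cv2.resize(s[150:400,230:430],None,fx=2.4,fy=2.4))
E
```

```text
(no output)
```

View pics/c4.png

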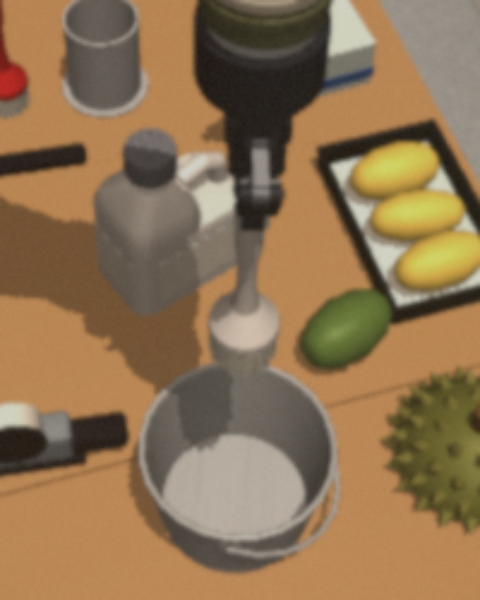

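The side view shows the brush hanging upright above the pail, head at about (331,300). The pail rim is at (329,340), standing as before. Lowering it.

Emit:
step_arm(moves=[[[0,0,20],[0,0,0],10],[[0,0,50],[0,0,0],10],[[0,0,82],[0,0,0],10],[[0,0,114],[0,0,0],10],[[0,0,146],[0,0,0],10],[[0,0,176],[0,0,0],10],[[0,0,204],[0,0,0],10],[[0,0,222],[0,0,0],10]])

```text
clock: 6.38
tcp_pos: [0.5117, -0.2533, 0.1977]
orientation: [-0.001, 0.116, 0.993, 0.001]
wrist_force: [-0.4, 0.5, -2.3]
finger_gap: 0.0187
grip_force: 49.2
```

Emit:
step_arm(moves=[[[0,0,8],[0,0,0],10],[[0,0,14],[0,0,0],10],[[0,0,19],[0,0,0],10],[[0,0,21],[0,0,0],10],[[0,0,21],[0,0,0],10],[[0,0,21],[0,0,0],10]])

```text
clock: 6.88
tcp_pos: [0.5133, -0.256, 0.1804]
orientation: [0.001, 0.117, 0.993, -0.0]
wrist_force: [0.5, 0.1, -1.1]
finger_gap: 0.0188
grip_force: 49.2
```

Emit:
step_arm(moves=[[[0,0,2],[0,0,0],10],[[0,0,4],[0,0,0],10],[[0,0,5],[0,0,0],10],[[0,0,6],[0,0,0],10],[[0,0,6],[0,0,0],10],[[0,0,6],[0,0,0],10]])

```text
clock: 7.38
tcp_pos: [0.5129, -0.2559, 0.1738]
orientation: [0.0, 0.117, 0.993, -0.0]
wrist_force: [-0.8, 0.2, 2.5]
finger_gap: 0.019
grip_force: 49.6
```

Emit:
step_arm(moves=[[[0,0,1],[0,0,0],10],[[0,0,1],[0,0,0],10],[[0,0,1],[0,0,0],10]])

```text
clock: 7.63
tcp_pos: [0.5132, -0.256, 0.1738]
orientation: [0.001, 0.117, 0.993, -0.0]
wrist_force: [-2.1, 0.6, 7.9]
finger_gap: 0.0188
grip_force: 50.1
```

The brush is on the pail's bottom: the upward force is up to 8 N. Releasing slowly and retreating upward.

Emit:
step_arm(moves=[[[0,0,0],[0,0,0],22],[[0,0,0],[0,0,0],26],[[0,0,0],[0,0,0],35],[[0,0,0],[0,0,0],50],[[0,0,0],[0,0,0],70],[[0,0,0],[0,0,0],70],[[0,0,0],[0,0,0],70]])

```text
clock: 8.22
tcp_pos: [0.5127, -0.2557, 0.1721]
orientation: [-0.0, 0.117, 0.993, 0.0]
wrist_force: [-0.5, 0.3, 0.4]
finger_gap: 0.0705
grip_force: 0.0
```

Emit:
step_arm(moves=[[[0,0,-10],[0,0,0],70],[[0,0,-30],[0,0,0],70],[[0,0,-55],[0,0,0],75],[[0,0,-85],[0,0,0],80],[[0,0,-115],[0,0,0],80],[[0,0,-140],[0,0,0],80],[[0,0,-155],[0,0,0],80],[[0,0,-155],[0,0,0],80]])

```text
clock: 8.88
tcp_pos: [0.5139, -0.2565, 0.3322]
orientation: [0.003, 0.117, 0.993, -0.002]
wrist_force: [-0.4, 0.6, 0.3]
finger_gap: 0.08
grip_force: 0.0
```

Emit:
step_arm(moves=[[[6,20,0],[0,0,0],80],[[15,50,0],[0,0,0],80],[[26,86,0],[0,0,0],80],[[37,122,0],[0,0,0],80],[[48,158,0],[0,0,0],80],[[58,192,0],[0,0,0],80],[[67,222,0],[0,0,0],80],[[73,242,0],[0,0,0],80]])

```text
clock: 9.55
tcp_pos: [0.4967, -0.0006, 0.3268]
orientation: [-0.001, 0.116, 0.993, 0.0]
wrist_force: [-0.5, -0.1, 0.7]
finger_gap: 0.0794
grip_force: 0.0
```

Emit:
step_arm(moves=[[[2,5,15],[0,0,0],80],[[2,5,35],[0,0,0],80],[[2,5,55],[0,0,0],80],[[2,5,70],[0,0,0],80],[[2,5,75],[0,0,0],80],[[2,5,75],[0,0,0],80],[[2,5,75],[0,0,0],80]])

```text
clock: 10.13
tcp_pos: [0.4968, 0.0019, 0.2524]
orientation: [-0.0, 0.117, 0.993, 0.0]
wrist_force: [0.3, -0.5, 0.4]
finger_gap: 0.08
grip_force: 0.0
```

```bash
python3 - <<'E'
import cv2,numpy as np
from workcell import imaging
s=imaging.read_camera("side")[:,:,::-1];t=imaging.read_camera("top")[:,:,::-1]
cv2.imwrite("pics/s5.png",s)
a=cv2.resize(s[150:400,230:400],None,fx=2.4,fy=2.4);b=cv2.resize(t[200:340,280:480],None,fx=2,fy=2)
b=cv2.copyMakeBorder(b,0,600-b.shape[0],0,0,0)
cv2.imwrite("pics/c5.png",np.hstack([a,b])[:,:800])
E
```

```text
(no output)
```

View pics/c5.png

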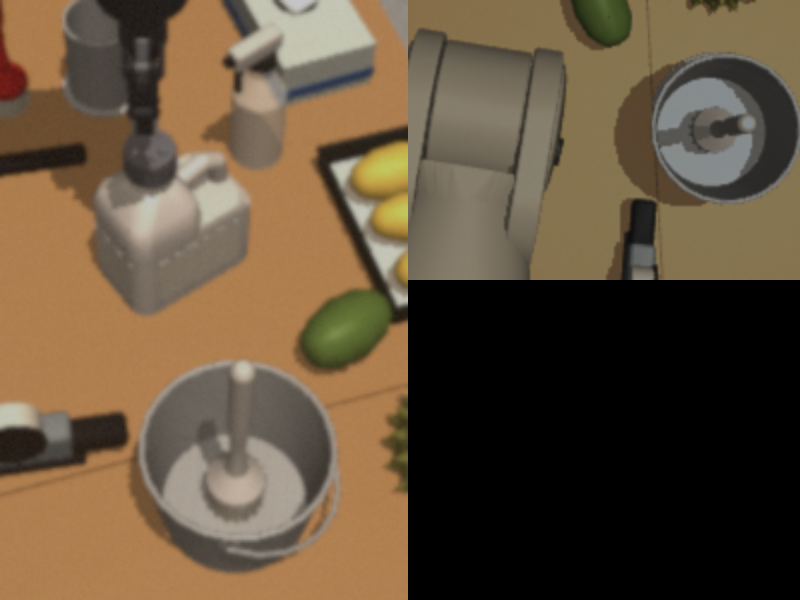

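The brush stands upright in the pail, tip at side (331,305). The cap at (292,215) is right under the gripper. Descending to grip the cap.

Emit:
step_arm(moves=[[[0,0,20],[0,0,0],80],[[0,0,40],[0,0,0],80],[[0,0,60],[0,0,0],80],[[0,0,77],[0,0,0],78],[[0,0,88],[0,0,0],70],[[0,0,92],[0,0,0],62],[[0,0,92],[0,0,0],56],[[0,0,92],[0,0,0],54]], grip_force=40)

```text
clock: 10.9
tcp_pos: [0.4977, 0.0018, 0.1613]
orientation: [0.001, 0.117, 0.993, 0.0]
wrist_force: [1.0, -0.3, -0.4]
finger_gap: 0.0539
grip_force: 0.0
```

Emit:
step_arm(moves=[[[0,0,0],[0,0,0],52],[[0,0,0],[0,0,0],50],[[0,0,0],[0,0,0],48],[[0,0,0],[0,0,0],46],[[0,0,0],[0,0,0],42],[[0,0,0],[0,0,0],38],[[0,0,0],[0,0,0],38]], grip_force=60)

```text
clock: 11.48
tcp_pos: [0.4978, 0.0017, 0.1609]
orientation: [0.001, 0.117, 0.993, -0.0]
wrist_force: [1.2, -1.5, 4.0]
finger_gap: 0.0469
grip_force: 60.9
```

Emit:
step_arm(moves=[[[0,0,2],[0,0,0],38],[[0,0,4],[0,0,0],38],[[0,0,6],[0,0,0],38],[[0,0,6],[0,0,0],38],[[0,0,6],[0,0,0],38],[[0,0,6],[0,0,0],38]])

```text
clock: 11.98
tcp_pos: [0.4979, 0.0016, 0.1559]
orientation: [0.001, 0.117, 0.993, -0.0]
wrist_force: [-1.1, -1.6, 12.5]
finger_gap: 0.0468
grip_force: 61.6
```

The spring is nearly down at 12.5 N. Adding a little press, then turning anticlockwise (negative about the tool's z).

Emit:
step_arm(moves=[[[0,0,1],[0,0,0],38],[[0,0,1],[0,0,-0.06],38],[[0,0,1],[0,0,-0.14],38],[[0,0,1],[0,0,-0.23],38],[[0,0,1],[0,0,-0.32],38],[[0,0,1],[0,0,-0.4],38],[[0,0,1],[0,0,-0.45],38],[[0,0,1],[0,0,-0.45],38]])

```text
clock: 12.65
tcp_pos: [0.4979, 0.0017, 0.1558]
orientation: [0.002, -0.109, 0.994, -0.001]
wrist_force: [-4.5, -0.8, 18.8]
finger_gap: 0.0471
grip_force: 62.2
```

```bash
python3 - <<'E'
from workcell import telemetry
s=telemetry.get_state();print(s["ft_torque"],s["wrist_force"],s["joint_pos"])
E
```

```text
[-0.17233178  0.71194672  0.03611053] [-4.5171293  -0.75637386 18.80657374] [-1.57798923e-01  1.99723251e-01 -2.93462656e-01  1.07398379e+00
 -1.64872160e-04 -3.75987507e-01]
```

Emit:
step_arm(moves=[[[0,0,0],[0,0,-0.06],38],[[0,0,0],[0,0,-0.14],38],[[0,0,0],[0,0,-0.23],38],[[0,0,0],[0,0,-0.32],38],[[0,0,0],[0,0,-0.4],38],[[0,0,0],[0,0,-0.46],38],[[0,0,0],[0,0,-0.5],38],[[0,0,0],[0,0,-0.5],38]])

```text
clock: 13.32
tcp_pos: [0.4979, 0.0013, 0.1558]
orientation: [0.001, -0.351, 0.936, -0.001]
wrist_force: [-3.0, -2.6, 17.5]
finger_gap: 0.047
grip_force: 62.2
```

Emit:
step_arm(moves=[[[0,0,0],[0,0,-0.06],38],[[0,0,0],[0,0,-0.14],38],[[0,0,0],[0,0,-0.23],38],[[0,0,0],[0,0,-0.32],38],[[0,0,0],[0,0,-0.4],38],[[0,0,0],[0,0,-0.46],38],[[0,0,0],[0,0,-0.49],38],[[0,0,0],[0,0,-0.49],38]])

```text
clock: 13.98
tcp_pos: [0.4986, 0.0013, 0.1558]
orientation: [0.002, -0.568, 0.823, -0.002]
wrist_force: [-1.0, -2.5, 16.6]
finger_gap: 0.0468
grip_force: 62.1
```

```bash
python3 - <<'E'
from workcell import telemetry,imaging
import cv2
s=telemetry.get_state();print(s["ft_torque"],s["wrist_force"],s["joint_pos"][[0,5]])
im=imaging.read_camera("side")[:,:,::-1];cv2.imwrite("pics/s6.png",im)
a=cv2.imread("pics/s5.png")[150:300,240:390];b=im[150:300,240:390]
cv2.imwrite("pics/c6.png",cv2.resize(cv2.hconcat([a,b]),None,fx=2.6,fy=2.6))
E
```

```text
[-0.35536011  0.30929392 -0.04953831] [-0.98975794 -2.5158559  16.5530878 ] [-0.15807945 -1.36513316]
```

View pics/c6.png

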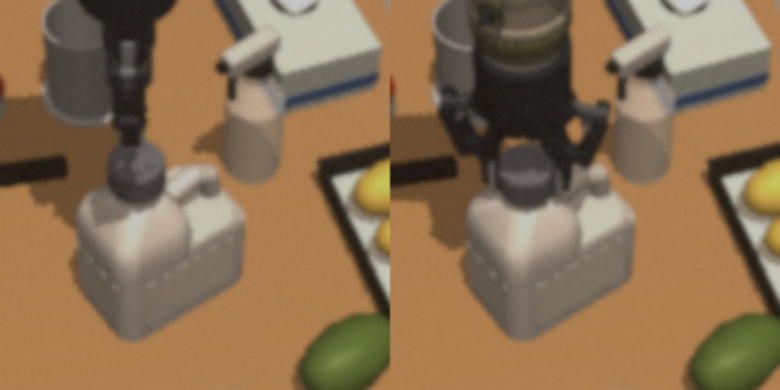

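The jug has not moved and the cap has turned about 82°. Lifting gently and checking the force.

Emit:
step_arm(moves=[[[0,0,-3],[0,0,0],38],[[0,0,-6],[0,0,0],38],[[0,0,-9],[0,0,0],38],[[0,0,-12],[0,0,0],38],[[0,0,-15],[0,0,0],38],[[0,0,-18],[0,0,0],38]])

```text
clock: 14.53
tcp_pos: [0.4961, 0.002, 0.1705]
orientation: [-0.001, -0.567, 0.824, 0.001]
wrist_force: [0.7, -4.4, -2.8]
finger_gap: 0.047
grip_force: 61.8
```

Emit:
step_arm(moves=[[[0,0,-5],[0,0,0],38],[[0,0,-12],[0,0,0],38],[[0,0,-22],[0,0,0],38],[[0,0,-36],[0,0,0],38],[[0,0,-52],[0,0,0],38],[[0,0,-66],[0,0,0],38],[[0,0,-76],[0,0,0],38],[[0,0,-80],[0,0,0],38]])

```text
clock: 15.2
tcp_pos: [0.4977, 0.0022, 0.2536]
orientation: [0.001, -0.567, 0.823, -0.001]
wrist_force: [-0.7, -0.3, -0.4]
finger_gap: 0.0473
grip_force: 62.0
```

Emit:
step_arm(moves=[[[0,0,0],[0,0,0],38],[[0,0,0],[0,0,0],38],[[0,0,0],[0,0,0],38],[[0,0,0],[0,0,0],38]])

```text
clock: 15.53
tcp_pos: [0.4964, 0.0021, 0.2504]
orientation: [-0.001, -0.567, 0.824, 0.001]
wrist_force: [0.4, -0.2, -0.1]
finger_gap: 0.0472
grip_force: 62.0
```

```bash
python3 - <<'E'
from workcell import telemetry,imaging
import cv2,numpy as np
from h import *
im=imaging.read_camera("side")[:,:,::-1];cv2.imwrite("pics/s7.png",im)
cv2.imwrite("pics/c7.png",cv2.resize(im[80:400,200:480],None,fx=1.8,fy=1.8))
c=telemetry.get_state()["tcp_pos"];print(c)
for p in([.4975,.001,.181],[c[0],c[1],c[2]+.002],[c[0],c[1],c[2]+.032]):
    print((proj("side",p)-[200,80])*1.8)
a=cv2.imread("pics/side0.png");d=cv2.absdiff(a,np.ascontiguousarray(im)).max(2)
for n,(x,y,w,h) in dict(holder=(255,170,36,27),jug=(270,245,60,30),pail=(295,355,70,30),red=(215,125,28,72),mango=(355,268,40,38),husk=(388,303,76,68),tray=(362,200,82,82),lab=(210,315,74,34),knife=(162,208,60,26),box=(350,125,36,60)).items(): print(n,np.percentile(d[y:y+h,x:x+w],95))
E
```

```text
[0.49649386 0.00204389 0.25045291]
[167.13354143 242.64096466]
[164.68869042 202.21894308]
[164.04583087 184.2814684 ]
holder 84.0
jug 10.0
pail 46.0
red 51.0
mango 10.0
husk 10.0
tray 11.0
lab 11.0
knife 60.0
box 12.0
```

View pics/c7.png

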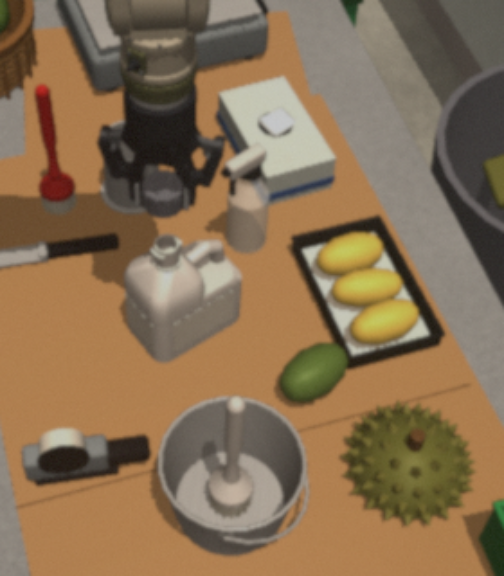

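The cap is held level at about side (291,190), some 7 cm above the jug's open mouth at (293,215). The brush stands in the pail, and nothing else in view has moved; the larger differences over the red brush and knife look like arm shadow, and the cup is partly hidden by the gripper. Handing in.

```bash
python3 -c "
from workcell import env
print(env.hand_in())"
```

```text
the job is handed in; nothing more can be done
None
```

The job is handed in at about 15.6 s: the brush stands head down in the pail, and the jug's cap is off and held level about 7 cm above its mouth; nothing else looked disturbed in the last side view, though the gripper partly hid the holder.

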